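# Load the stamp clamp and counter-hold its bolt

### The job

Drop the two clay stamps one by one, upright, foot first into the two bores of the clamp jig, either stamp in either bore. Then reach down into the gap behind the blue bracket, pinch the hidden square bolt head on two opposite flats, turn it clockwise (as seen from the robot) against its return spring until its top face is level, with the white line at the top next to the white mark on the bracket, and hold it there from turning back so that I can do up the nut at the front. Finish while still gripping the bolt head; do not let go, and leave the tape, the pink cup and the red rib where they are.

Things in the scene. Friction and masses are not known exactly. Their poses are not given: they have to be found in the camera images.
- clamp_jig: Clamp jig fixed to the table; origin on the table; x points from the nut side (robot) to the hidden bolt head, y left. Plywood base x -70 to 80, y +-55, 10 mm thick. Along x, in mm: washer, brass nut and thread -71 to -53 (z 52); wooden block -53 to 7, y +-50, top z 66; blue bracket 7 to 15, y +-38, top z 74; open gap; blue rear plate 65 to 73, y +-38, top z 66
- bore_left (a point): centre of the mouth of the left (+y) bore, on the block's top, jig (-23, 27, 66) mm: round, upright, 30 mm wide, 30 mm deep, flat floor, 2 mm chamfer. A seated stamp stands 20 mm out of it
- bore_right (a point): the same for the right (-y) bore, jig (-23, -27, 66) mm, 54 mm from the left one
- bolt_head (a point): centre of the steel square bolt head, on the bolt's axis, jig (40, 0, 52) mm, mid-way in the gap behind the bracket. Head 22 mm across flats, 18 mm long; axis level, along the jig's x; its y and z axes are square to the flats and turn with it. Gap: jig x 15 to 65, floor z 13 mm (2 mm screw heads), open above and at both y ends; 16 mm free before and behind the head (12 mm shank)
- clamp_bolt (a joint): turn of the bolt about the jig's +x, rad; positive is clockwise seen from the robot. 0: flats level and upright, white line at the top. At rest -0.45 to -0.27: the head's top, and the flats to pinch, lean to the jig's left (+y) by that angle. Spring 0.3 N m/rad about -0.36 plus 0.03 N m friction: 0.14 N m at 0, turns back if let go; stops -0.6, +0.4
- stamp_a: pinkish unglazed clay stamp, a waisted spool 50 mm high, standing upright; foot up to 24 mm wide below 23 mm, about 20 mm wide above that; origin at the centre of its underside, z up; about 22 g
- stamp_b: second stamp, the same as stamp_a. On the way to the jig the fixed wooden drawer cabinet, about 0.21 m high, stands beyond the table's middle, its near corner at about x 0.52, y 0.08: carry the stamps over it or round it on the robot's side
- masking_tape: roll of tape lying flat, 96 mm wide, 25 mm high, to be left alone; origin under its centre
- bisque_cup: pink unglazed cup, 68 mm wide, 62 mm high, to be left alone; origin under its centre
- rubber_rib: red rubber rib lying flat, 42 x 92 x 8 mm, to be left alone; origin under its centre
Not all that is in view belongs to the job. What is shaped like the stamp_a but orange, purple or yellow is not meant.

How it is judged:
By the outcome, as a careful person would: the job done as asked, in the order asked, and still so for the second after the job is handed in, while the arm keeps its last pose, push and grip.
It also fails if it takes over 69 s, if anything falls off the work surface, if the arm or the gripper's body presses on something with over 40 N, if the wrist force passes 120 N, or if a joint passes its speed limit or range.

### The arm

A 6-joint arm with a two-finger parallel gripper is mounted at the origin on the work surface; the furniture and walls round the work are solid. World frame = base frame: x ahead of the robot, y to its left, z up, the work surface at z = 0. Lengths are in m, angles in rad, forces in N, time in s.
With the tool pointing down it reaches from about 0.375 to 0.9 m from the base axis. Payload 3.1 kg.
Tool frame: the origin (TCP) lies midway between the tips of the shut fingers; the grasp point (between the pads) lies 19 mm behind it (r.grip_point_offset is the distance from the TCP to the grasp point, in m); y points along the fingers, z is the direction in which the jaws open and shut, and the axes are right-handed (so a half turn about y gives the same grasp; the last joint's range is limited). The gripper opens to 87 mm and grips with 3 to 60 N. Pads are 19 mm wide; open, the fingers measure 117 mm over their backs; the gripper's body (75 mm by 190 mm) begins 51 mm behind the grasp point.
Start: joints at [0.932, 0.527, 1.433, -0, 1.181, -0.178], TCP at [0.277, 0.56, 0.223] pointing down, gripper open.
Joint ranges: [-3.08, 3.08], [-0.75, 2.2], [0.22, 2.44], [-1.43, 4.57], [0, 2.65], [-2.85, 2.85]. Speed limits (rad/s): [2.79, 2.79, 3.14, 3.14, 3.14, 3.14].

### API

Orientations are given as a 3x3 rotation matrix whose columns are the frame's x, y, z axes.
In Python, from plant import status, cams, ticket, r gives the robot as it stands.
- The arm moves only by the shell command python3 -m jog 'ROWS'. ROWS is JSON, a list of rows, each a list of 3 entries, a list of its own where there are three numbers: the shift along the world's x, y, z in m, then the turn about the world's z in degrees, then the finger opening in m, from 0 to 0.087. A call has 1 to 8 rows; each row shifts and turns the pose as measured when the row begins; what a row does not reach is not made up. A row lasts 1/10 s, in which the tool goes at most 50 mm and 8.59 degrees, less where a joint would pass 70% of its speed; a pose out of reach is approached as far as the arm can. A call is refused whole if a number of a shift passes 0.05 or a number of a turn 8.59, either way. A call with a gripper value outside its range is refused whole. The fingers move at their own pace and stop on an object; the grip force is fixed at half the most. Time passes only in rows, so rows that do not move let the fingers close. It gives the time, the measured TCP pose, the force and the opening at its end, in the units of the state.
- status.sense(): the state, without advancing time (a new reading comes with each control period).
- cams.capture(name): name is "side" or "top" or "wrist"; returns a dict with "pixels" (384x512x3 uint8, blue, green, red), "depth" (384x512 float32, m along the optical axis (not along the pixel's ray), 0 where there is no reading), "vfov" (degrees; the focal length in pixels is half the picture's height over the tangent of half this angle, whatever the lens; pixels are square), "cx", "cy" (the principal point, pixels), "camera_from_world" (4x4, takes a point from world to camera coordinates); the wrist camera has in their place "T_tool_cam" (4x4, takes a point from camera to tool coordinates, whose origin is the TCP and whose axes are the tool frame's). Camera axes: x right, y down, z forward; pixel columns grow to the right and rows downward; lengths in m; the calibration is good to about 2 mm. A picture is of the moment at which its call begins: read the wrist's pose just before it.
- ticket.sign_off(): hands the job in, once; it reports no verdict.
The state is a dict: "clock": time; "qpos": joint angles; "joint_velocities": joint speeds; "effort": joint torques, N m; "tool_pos": TCP position; "tool_rot": TCP orientation; "wrist_force": force on the tool from outside, world axes, zero at the start; "moment": the same for the moment, N m; "width": finger opening in m.
Only numpy, scipy, OpenCV 4.12 (cv2) and the standard library are available. Lean on these libraries where they do the work, as an engineer would, in place of code of your own. Each camera call takes 0.05 s, during which the arm holds its last target.

## Working session

There is one attempt and no reset: what is moved stays moved. The work goes in short steps, Python scripts to look and compute and a shell command to move; the robot and the scene stay as the last step left them, time stands still between calls to the robot, and variables do not carry over. Pictures are saved under pics/ and viewed, and the job is handed in when it is done.

```bash
ls; mkdir -p pics
python3 - <<'E'
from plant import status,cams,ticket,r
import cv2,numpy as np
s=status.sense()
for k,v in s.items(): print(k,np.round(v,3).tolist())
print(r.grip_point_offset)
for n in ["side","top","wrist"]:
    c=cams.capture(n); cv2.imwrite(f"pics/{n}0.png",c["pixels"])
    np.savez(f"pics/{n}0.npz",**c)
    print(n,c["vfov"],c["cx"],c["cy"],np.round(c.get("camera_from_world",c.get("T_tool_cam")),3).tolist())
E
```

```text
pics
clock 0.0
qpos [0.933, 0.528, 1.434, -0.0, 1.181, -0.178]
joint_velocities [-0.001, -0.0, 0.001, 0.001, -0.001, -0.001]
effort [-0.0, -44.003, -17.66, 0.063, 0.058, -0.0]
tool_pos [0.277, 0.56, 0.222]
tool_rot [[0.896, -0.001, 0.444], [-0.444, -0.002, 0.896], [-0.0, -1.0, -0.002]]
wrist_force [0.631, -0.888, 0.37]
moment [0.015, -0.078, 0.03]
width 0.087
0.0187
side 48.70792637947542 256.40963086530854 186.69152956350365 [[0.989, -0.146, -0.01, -0.476], [-0.1, -0.626, -0.773, 0.144], [0.107, 0.766, -0.634, 0.928], [0.0, 0.0, 0.0, 1.0]]
top 45.230835379842205 262.46765234306434 185.24222062600091 [[0.226, -0.974, -0.001, -0.043], [-0.944, -0.218, -0.248, 0.477], [0.242, 0.057, -0.969, 1.326], [0.0, 0.0, 0.0, 1.0]]
wrist 61.357841225910576 256.916070508744 191.41082216734742 [[-0.0, 0.959, 0.282, -0.077], [0.0, -0.282, 0.959, -0.162], [1.0, 0.0, 0.0, -0.0], [0.0, 0.0, 0.0, 1.0]]
```

View pics/side0.png

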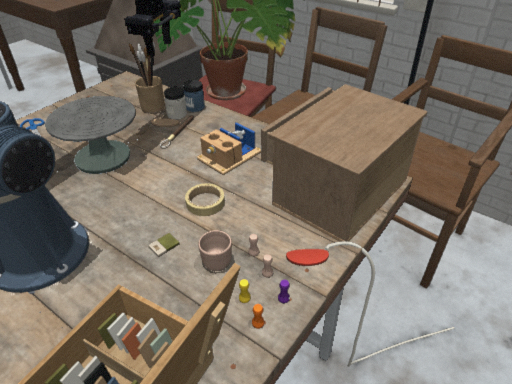

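View pics/top0.png

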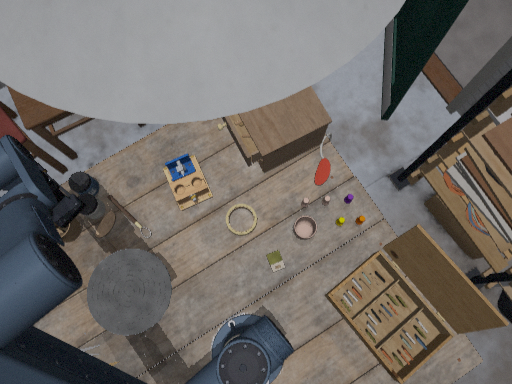

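View pics/wrist0.png

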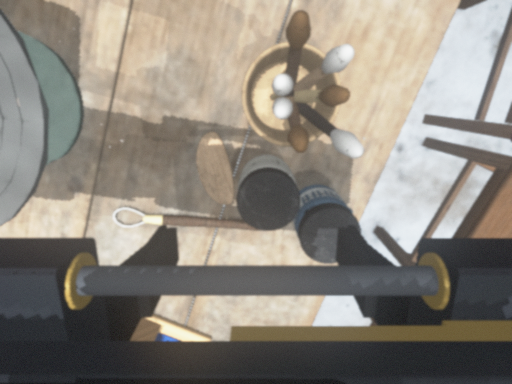

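```bash
cat > h.py <<'E'
import numpy as np,cv2
def K(c):
    f=c["pixels"].shape[0]/2/np.tan(np.radians(c["vfov"])/2); return f
def pose(c,s=None):
    if "camera_from_world" in c: return np.linalg.inv(c["camera_from_world"])
    T=np.eye(4);T[:3,:3]=s["tool_rot"];T[:3,3]=s["tool_pos"]; return T@c["T_tool_cam"]
def onplane(c,uv,z,s=None):
    T=pose(c,s);f=K(c);u,v=uv
    d=T[:3,:3]@np.array([(u-c["cx"])/f,(v-c["cy"])/f,1]);o=T[:3,3]
    return o+d*(z-o[2])/d[2]
def proj(c,p,s=None):
    q=np.linalg.inv(pose(c,s))@np.r_[p,1];f=K(c)
    return c["cx"]+f*q[0]/q[2],c["cy"]+f*q[1]/q[2]
def cloud(c,s=None):
    T=pose(c,s);f=K(c);d=c["depth"];v,u=np.mgrid[:d.shape[0],:d.shape[1]]
    P=np.stack([(u-c["cx"])/f*d,(v-c["cy"])/f*d,d],-1)
    W=P@T[:3,:3].T+T[:3,3]; W[d==0]=np.nan; return W
def load(n): return {k:(v if v.ndim else v.item()) for k,v in np.load(n).items()}
def crop(c,x0,y0,x1,y1,k,name): cv2.imwrite(name,cv2.resize(c["pixels"][y0:y1,x0:x1],None,fx=k,fy=k,interpolation=cv2.INTER_CUBIC))
E
python3 - <<'E'
from h import *
s=load("pics/side0.npz");t=load("pics/top0.npz")
crop(s,190,110,330,310,3.0,"pics/s1.png");crop(t,150,140,350,250,4,"pics/t1.png")
for n,c,uv in [("A side",s,(254,253)),("B side",s,(268,276)),("tA",t,(306,201)),("tB",t,(327,198)),("tape",t,(241,219)),("cup",t,(304,228)),("rib",t,(322,172)),("jig",t,(186,182)),("jigs",s,(230,150))]:
    W=cloud(c);print(n,onplane(c,uv,0).round(3),W[uv[1],uv[0]].round(3))
E
```

```text
A side [ 0.465 -0.074  0.   ] [ 0.464 -0.082  0.009]
B side [ 0.484 -0.141  0.   ] [ 0.484 -0.142  0.002]
tA [ 0.471 -0.074  0.   ] [ 0.46  -0.072  0.049]
tB [ 0.495 -0.136  0.   ] [ 0.483 -0.132  0.049]
tape [0.37 0.11 0.  ] [0.37  0.11  0.001]
cup [ 0.387 -0.085  0.   ] [ 0.385 -0.085  0.008]
rib [ 0.574 -0.104  0.   ] [ 0.573 -0.104  0.006]
jig [0.446 0.307 0.   ] [0.432 0.292 0.062]
jigs [0.452 0.327 0.   ] [0.447 0.239 0.06 ]
```

View pics/s1.png

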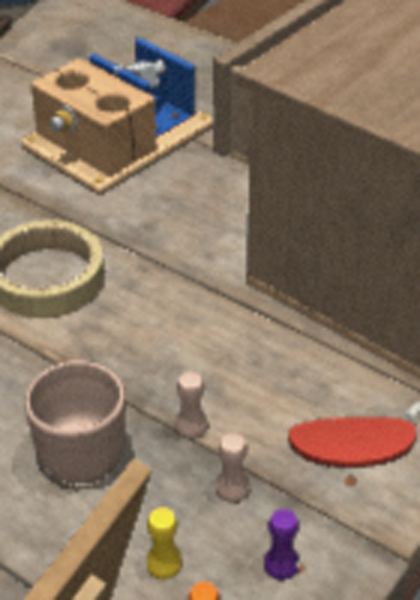

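View pics/t1.png

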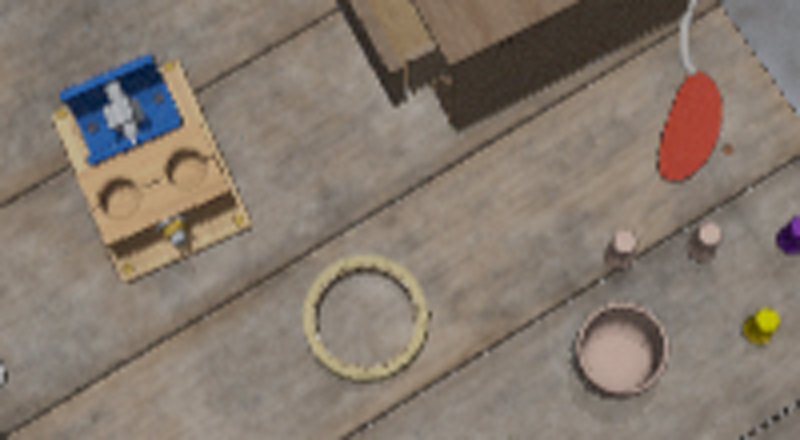

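Run:
```python
from h import *
s=load("pics/side0.npz");t=load("pics/top0.npz")
for n,c in (("side",s),("top",t)):
    W=cloud(c)
    hsv=cv2.cvtColor(c["pixels"],cv2.COLOR_BGR2HSV)
    for nm,(x,y) in dict(A=(.461,-.074),B=(.484,-.134)).items():
        m=(np.hypot(W[...,0]-x,W[...,1]-y)<.03)&(W[...,2]>.03)
        P=W[m];top=P[P[:,2]>.044]
        print(n,nm,len(P),len(top),np.median(P,0).round(4),top.mean(0).round(4),((top.min(0)+top.max(0))/2).round(4))
        m2=(np.hypot(W[...,0]-x,W[...,1]-y)<.03)&(W[...,2]>.006)&(W[...,2]<.02); print('  foot',W[m2].mean(0).round(4),W[m2].min(0).round(4),W[m2].max(0).round(4))
    blue=(hsv[...,0]>95)&(hsv[...,0]<125)&(hsv[...,1]>120)
    reg=(W[...,0]>.34)&(W[...,0]<.6)&(W[...,1]>.18)&(W[...,1]<.4)
    m=reg&~blue&(W[...,2]>.060)&(W[...,2]<.072)
    k=cv2.morphologyEx(m.astype(np.uint8),cv2.MORPH_OPEN,np.ones((2,2)))>0
    P=W[k];print(n,"block z",P[:,2].mean().round(4),cv2.minAreaRect(P[:,:2].astype(np.float32)*1000))
    m=reg&blue&(W[...,2]>.05)
    P=W[m];print(n,"blue",len(P))
    for lo,hi in((.055,.070),(.07,.08)):
        Q=P[(P[:,2]>lo)&(P[:,2]<hi)]
        if len(Q)>3:print(lo,len(Q),cv2.minAreaRect(Q[:,:2].astype(np.float32)*1000))
    for nm,mm in dict(tape=(.37,.11,.07),cup=(.386,-.085,.06)).items():
        m=(np.hypot(W[...,0]-mm[0],W[...,1]-mm[1])<mm[2])&(W[...,2]>.018);P=W[m];P=P[P[:,2]>P[:,2].max()-.006];print(n,nm,cv2.minEnclosingCircle(P[:,:2].astype(np.float32)*1000),P[:,2].max())
```

```text
side A 84 57 [ 0.4631 -0.0767  0.047 ] [ 0.4636 -0.0737  0.0482] [ 0.4638 -0.0731  0.048 ]
  foot [ 0.4633 -0.0779  0.0122] [ 0.4537 -0.085   0.0068] [ 0.4744 -0.0697  0.0193]
side B 89 60 [ 0.4836 -0.1373  0.0477] [ 0.4836 -0.1349  0.0485] [ 0.4834 -0.1336  0.048 ]
  foot [ 0.4829 -0.1387  0.0119] [ 0.4732 -0.1437  0.0061] [ 0.4943 -0.1264  0.0183]
side block z nan ((450.630615234375, 296.1256408691406), (118.13521575927734, 92.03523254394531), 37.98576354980469)
side blue 146
0.055 82 ((474.5116271972656, 321.93719482421875), (61.28803253173828, 75.845947265625), 36.131587982177734)
0.07 45 ((453.0286865234375, 301.5831298828125), (9.026030540466309, 72.466796875), 36.80685043334961)
side tape ((368.6701354980469, 108.22810363769531), 49.26565170288086) 0.027837120686575956
side cup ((382.9915466308594, -85.84894561767578), 35.23500442504883) 0.06500681017303822
top A 32 26 [ 0.4605 -0.0704  0.0487] [ 0.4613 -0.0706  0.0493] [ 0.4612 -0.0705  0.0497]
  foot [ 0.4577 -0.0704  0.0107] [ 0.4511 -0.0817  0.0066] [ 0.4778 -0.0471  0.0177]
top B 35 29 [ 0.4815 -0.131   0.0467] [ 0.4815 -0.1313  0.0481] [ 0.4819 -0.1307  0.0497]
  foot [ 0.476  -0.1304  0.0116] [ 0.4647 -0.141   0.0061] [ 0.486  -0.1211  0.0193]
top block z nan ((434.9493713378906, 291.0816955566406), (104.22720336914062, 99.61311340332031), 35.572776794433594)
top blue 140
0.055 79 ((473.4775390625, 323.7313232421875), (63.492435455322266, 72.74356842041016), 38.54697036743164)
0.07 48 ((470.7788391113281, 319.94818115234375), (60.58849334716797, 72.54814147949219), 37.08832931518555)
top tape ((366.3705139160156, 108.42892456054688), 46.79034423828125) 0.03199691101760416
top cup ((380.198974609375, -84.43228912353516), 34.08760452270508) 0.06587199078264194
```

```bash
python3 - <<'E'
from h import *
s=load("pics/side0.npz");t=load("pics/top0.npz")
for c in(s,t):
    W=cloud(c);x,y,z=W[...,0],W[...,1],W[...,2]
    for a in np.arange(.15,.6,.1):
        print([ (lambda q: round(float(np.nanpercentile(q,98)),2) if len(q)>5 else None)(z[(x>a)&(x<a+.1)&(y>b)&(y<b+.1)&(z<.6)]) for b in np.arange(-.2,.7,.1)])
E
python3 -m jog '[[[0.021,-0.033,0.003],0,0.087],[[0.021,-0.033,0],5,0.087],[[0.021,-0.033,0],8.5,0.087],[[0.021,-0.033,0],8.5,0.087],[[0.021,-0.033,-0.005],8.5,0.087],[[0.021,-0.033,-0.01],8.5,0.087],[[0.021,-0.033,-0.01],8.5,0.087],[[0.021,-0.033,-0.01],8.5,0.087]]'
python3 -m jog '[[[0,0,0],7.4,0.087],[[0,0,0],0,0.087]]'
```

```text
[0.09, 0.0, 0.0, 0.0, 0.14, 0.14, 0.34, 0.36, 0.21]
[0.0, 0.01, 0.02, 0.03, 0.0, 0.01, 0.34, 0.37, 0.34]
[0.06, 0.06, 0.03, 0.03, 0.07, 0.07, 0.0, 0.09, 0.32]
[0.05, 0.05, 0.21, 0.19, 0.07, 0.07, 0.0, 0.0, None]
[0.01, 0.21, 0.21, 0.21, 0.19, None, 0.0, None, None]
[0.08, 0.01, 0.0, 0.01, 0.14, 0.14, 0.6, 0.52, 0.11]
[0.01, 0.01, 0.02, 0.02, 0.01, 0.01, 0.6, 0.58, 0.31]
[0.06, 0.06, 0.03, 0.03, 0.07, 0.07, 0.01, 0.09, 0.09]
[0.05, 0.05, 0.21, 0.19, 0.07, 0.07, 0.01, 0.0, None]
[0.01, 0.21, 0.21, 0.21, 0.16, 0.01, 0.01, None, None]
clock: 0.95
tool_pos: [0.4444, 0.2943, 0.1893]
tool_rot: [[0.867, 0.001, -0.499], [0.499, 0.0, 0.867], [0.001, -1.0, -0.0]]
wrist_force: [0.1, 0.1, -0.7]
width: 0.0871
clock: 1.15
tool_pos: [0.4466, 0.2894, 0.1875]
tool_rot: [[0.796, -0.002, -0.605], [0.605, -0.002, 0.796], [-0.002, -1.0, -0.0]]
wrist_force: [-0.9, -0.2, 0.3]
width: 0.0871
```

```bash
cat > snap.py <<'E'
import sys
from plant import status,cams
from h import *
def snap(n,tag):
    s=status.sense();c=cams.capture(n);d=dict(c)
    if n=="wrist": d["tool_pos"]=s["tool_pos"];d["tool_rot"]=s["tool_rot"]
    np.savez(f"pics/{tag}.npz",**d);cv2.imwrite(f"pics/{tag}.png",c["pixels"]);print(np.round(s["tool_pos"],4),s["clock"],np.round(s["wrist_force"],2),round(float(s["width"]),4))
    return c,s
if __name__=="__main__": snap(sys.argv[1],sys.argv[2])
E
python3 snap.py wrist w1
```

```text
[0.4466 0.2894 0.1875] 1.15 [-0.93 -0.18  0.27] 0.0871
```

View pics/w1.png

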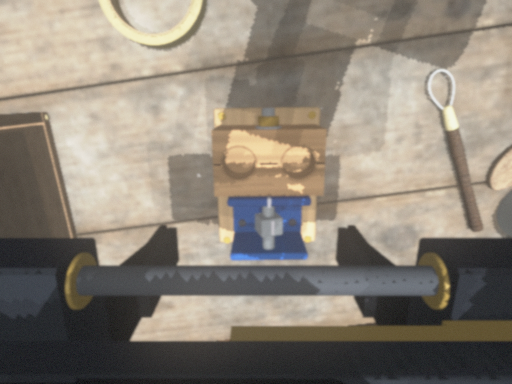

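Run:
```python
from h import *
c=load("pics/w1.npz")
crop(c,190,95,350,270,4.5/1.5*1.1,"pics/w1c.png")
W=cloud(c,c)
print(proj(c,c["tool_pos"],c))
for nm,uv,z in [("boreR?",(240,160),.066),("boreL?",(297,160),.066),("tl",(213,127),.066),("tr",(326,127),.066),("bl",(213,196),.066),("br",(325,196),.066),("head",(268,226),.063),("brk l",(229,198),.074),("brk r",(310,198),.074)]:
    print(nm,onplane(c,uv,z,c).round(4),W[uv[1],uv[0]].round(4))
```

```text
(np.float64(257.7461149357757), np.float64(244.00279126456468))
boreR? [0.4371 0.2627 0.066 ] [0.4426 0.2648 0.0361]
boreL? [0.4065 0.303  0.066 ] [0.4087 0.3092 0.0367]
tl [0.428 0.227 0.066] [ 0.438   0.2234 -0.0005]
tr [0.369  0.3046 0.066 ] [0.3652 0.319  0.0008]
bl [0.479  0.2628 0.066 ] [0.5005 0.2675 0.0009]
br [0.4168 0.3446 0.066 ] [ 4.242e-01  3.684e-01 -3.000e-04]
head [0.4728 0.3219 0.063 ] [0.4724 0.3216 0.0642]
brk l [0.4693 0.2747 0.074 ] [0.4701 0.275  0.0711]
brk r [0.4255 0.3322 0.074 ] [0.4348 0.353  0.0102]
```

View pics/w1c.png

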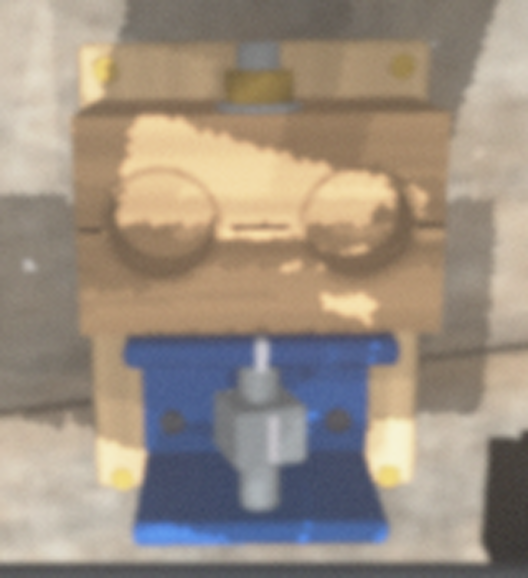

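```bash
cat > fit.py <<'E'
from h import *
from scipy.optimize import least_squares
def J(p,q):
    c,s=np.cos(p[2]),np.sin(p[2]);return np.array([p[0]+c*q[0]-s*q[1],p[1]+s*q[0]+c*q[1],q[2]])
def fit(c,obs,p0=(.445,.295,.65)):
    k=lambda p:np.ravel([np.subtract(proj(c,J(p,np.array(q)/1000),c),uv) for q,uv in obs])
    r=least_squares(k,p0,loss="soft_l1",f_scale=1.);print("jig",r.x.round(4),"yawdeg",np.degrees(r.x[2]).round(2));print(k(r.x).reshape(-1,2).round(1).tolist())
    for n,q in dict(boreL=(-23,27,66),boreR=(-23,-27,66),bolt=(40,0,52)).items():print(n,J(r.x,np.array(q)/1000).round(4))
    return r.x
E
python3 - <<'E'
from fit import *
c=load("pics/w1.npz")
f=lambda x,y:(x/3.3+190-.35,y/3.3+95-.35)
fit(c,[((-53,-50,66),f(75,112)),((-53,50,66),f(447,112)),((7,-50,66),f(80,332)),((7,50,66),f(440,332)),((-23,-27,66),f(163,217)),((-23,27,66),f(355,217)),((15,-38,74),f(125,362)),((15,38,74),f(397,362)),((73,-38,66),f(135,542)),((73,38,66),f(386,542)),((80,-55,10),f(100,484)),((80,55,10),f(412,484)),((-70,-55,10),f(81,45)),((-70,55,10),f(426,42))])
E
```

```text
jig [0.4415 0.2982 0.6559] yawdeg 37.58
[[-1.4, -0.3], [1.6, -1.0], [0.1, -0.5], [0.2, -1.1], [-0.7, 2.0], [1.8, 1.6], [-1.0, 1.4], [1.1, 1.0], [-1.4, 0.7], [0.7, 0.3], [-1.4, 0.3], [0.2, -0.2], [-1.4, -2.0], [2.4, -1.8]]
boreL [0.4068 0.3055 0.066 ]
boreR [0.4397 0.2627 0.066 ]
bolt [0.4732 0.3226 0.052 ]
```

```bash
python3 -m jog '[[[-0.02,-0.046,0.01],0,0.06],[[-0.015,-0.046,0.005],0,0.06],[[0,-0.046,0],0,0.06],[[0,-0.046,0],0,0.06],[[0,-0.046,0],0,0.06],[[0,-0.046,0],0,0.06],[[0.015,-0.046,-0.005],0,0.06],[[0.02,-0.046,-0.01],0,0.06]]'
python3 -m jog '[[[0,0,0],0,0.06]]'; python3 snap.py wrist w2
```

```text
clock: 2.0
tool_pos: [0.444, -0.0762, 0.19]
tool_rot: [[0.797, 0.007, -0.603], [0.603, 0.0, 0.797], [0.006, -1.0, -0.004]]
wrist_force: [0.6, 1.1, -0.0]
width: 0.06
clock: 2.1
tool_pos: [0.4479, -0.0813, 0.19]
tool_rot: [[0.802, 0.012, -0.598], [0.598, -0.003, 0.802], [0.008, -1.0, -0.01]]
wrist_force: [0.3, 0.6, 0.6]
width: 0.06
[ 0.4479 -0.0813  0.19  ] 2.1 [0.3  0.6  0.59] 0.06
```

View pics/w2.png

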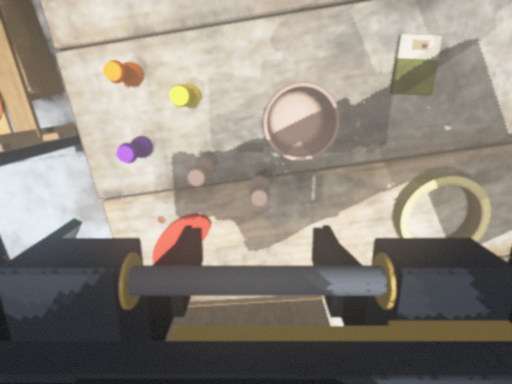

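Run:
```python
from h import *
c=load("pics/w2.npz");W=cloud(c,c)
crop(c,170,130,300,220,5,"pics/w2c.png")
for uv in [(260,199),(197,178)]:
    print(onplane(c,uv,.05,c).round(4),W[uv[1],uv[0]].round(4))
    x,y=W[uv[1],uv[0],:2];m=(np.hypot(W[...,0]-x,W[...,1]-y)<.02)&(W[...,2]>.044);v,u=np.nonzero(m);print(m.sum(),u.mean(),v.mean(),W[m].mean(0).round(4),onplane(c,(u.mean(),v.mean()),.05,c).round(4))
```

```text
[ 0.4632 -0.0685  0.05  ] [ 0.4633 -0.0683  0.0494]
269 258.0520446096654 196.5799256505576 [ 0.4627 -0.0712  0.0485] [ 0.4623 -0.0715  0.05  ]
[ 0.4826 -0.1297  0.05  ] [ 0.4827 -0.1297  0.0496]
628 101.95700636942675 265.03662420382165 [ 0.476  -0.1365  0.1779] [ 0.6213 -0.1574  0.05  ]
```

View pics/w2c.png

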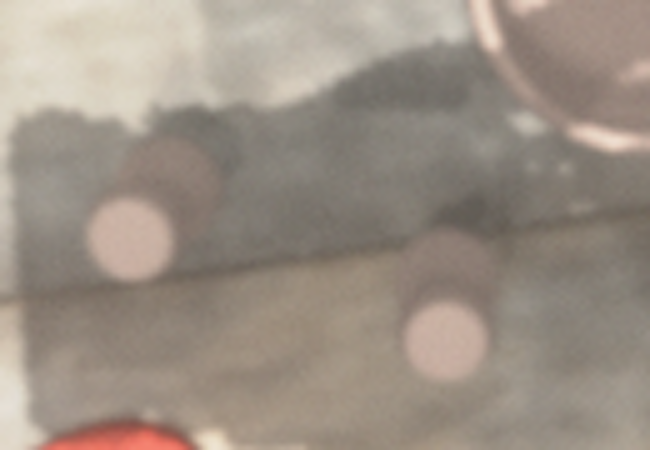

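```bash
python3 -m jog '[[[0.008,0.005,-0.02],0,0.044],[[0.007,0.005,-0.03],0,0.044],[[0,0,-0.03],0,0.044],[[0,0,-0.02],0,0.044],[[0,0,0],0,0.044]]'
```

```text
clock: 2.65
tool_pos: [0.4605, -0.0608, 0.0893]
tool_rot: [[0.802, 0.011, -0.597], [0.597, -0.0, 0.802], [0.009, -1.0, -0.006]]
wrist_force: [-1.5, 0.1, -0.2]
width: 0.0441
```

```bash
python3 -m jog '[[[0.002,-0.009,0],0,0.044],[[0,0,0],0,0.044],[[0,0,0],0,0.044]]'; python3 snap.py wrist w3
```

```text
clock: 2.95
tool_pos: [0.4631, -0.068, 0.0915]
tool_rot: [[0.801, 0.012, -0.599], [0.599, -0.0, 0.801], [0.01, -1.0, -0.008]]
wrist_force: [-0.6, -0.1, -0.5]
width: 0.0442
[ 0.4631 -0.068   0.0915] 2.95 [-0.61 -0.09 -0.46] 0.0442
```

View pics/w3.png

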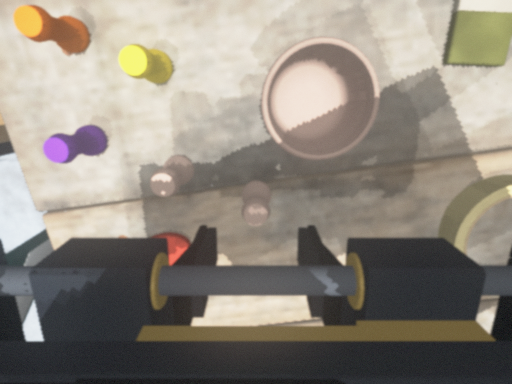

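Run:
```python
from h import *
c=load("pics/w3.npz")
crop(c,140,140,300,240,5,"pics/w3c.png")
for uv in [(256,213),(163,184)]: print(onplane(c,uv,.05,c).round(4))
```

```text
[ 0.462  -0.0706  0.05  ]
[ 0.4823 -0.1311  0.05  ]
```

View pics/w3c.png

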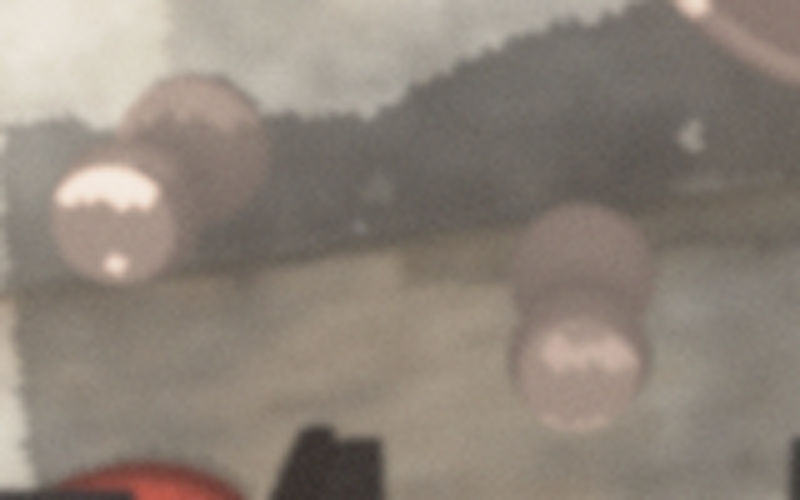

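```bash
python3 -m jog '[[[0,-0.002,-0.02],0,0.044],[[0,0,-0.02],0,0.044],[[0,0,-0.012],0,0.044],[[0,0,0],0,0.044],[[0,0,0],0,0.044]]'
```

```text
clock: 3.5
tool_pos: [0.4674, -0.0722, 0.043]
tool_rot: [[0.802, 0.025, -0.597], [0.597, -0.005, 0.802], [0.017, -1.0, -0.019]]
wrist_force: [0.3, 0.6, 0.1]
width: 0.0437
```

```bash
python3 -m jog '[[[-0.004,0.001,-0.006],0,0.044],[[0,0,-0.003],0,0.044],[[0,0,0],0,0.044]]'
```

```text
clock: 3.8
tool_pos: [0.4643, -0.0716, 0.0354]
tool_rot: [[0.802, 0.029, -0.597], [0.597, -0.007, 0.802], [0.019, -1.0, -0.023]]
wrist_force: [-0.4, 0.2, 0.2]
width: 0.0443
```

```bash
python3 -m jog '[[[-0.001,0.001,-0.003],0,0.044],[[0,0,0],0,0.0],[[0,0,0],0,0.0],[[0,0,0],0,0.0],[[0,0,0],0,0.0],[[0,0,0],0,0.0]]'
```

```text
clock: 4.4
tool_pos: [0.4636, -0.0706, 0.0326]
tool_rot: [[0.802, 0.03, -0.597], [0.597, -0.007, 0.802], [0.019, -1.0, -0.024]]
wrist_force: [-0.1, -0.6, 0.4]
width: 0.0176
```

```bash
python3 -m jog '[[[0,0,0.02],0,0.0],[[0,0,0.03],0,0.0],[[-0.01,0,0.03],0,0.0],[[-0.01,0,0.03],0,0.0],[[-0.01,0,0.03],0,0.0],[[-0.01,0.01,0.01],0,0.0],[[0,0,0],0,0.0],[[0,0,0],0,0.0]]'; python3 snap.py wrist w4
```

```text
clock: 5.2
tool_pos: [0.4216, -0.0605, 0.1873]
tool_rot: [[0.802, 0.029, -0.597], [0.597, -0.008, 0.802], [0.019, -1.0, -0.024]]
wrist_force: [0.6, 0.0, -0.2]
width: 0.0178
[ 0.4216 -0.0605  0.1873] 5.2 [ 0.61  0.03 -0.2 ] 0.0178
```

View pics/w4.png

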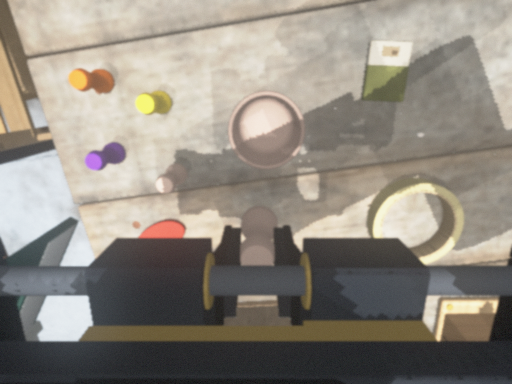

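```bash
python3 -m jog '[[[-0.01,0.035,0],0,0.0],[[-0.01,0.045,0],0,0.0],[[0,0.045,0],0,0.0],[[0,0.045,0],0,0.0],[[0,0.045,0],0,0.0],[[0,0.045,-0.005],0,0.0],[[0.005,0.045,-0.01],0,0.0],[[0,0.03,-0.01],0,0.0]]';python3 -m jog '[[[0,0.01,0],0,0.0],[[0,0,0],0,0.0],[[0,0,0],0,0.0]]'; python3 snap.py wrist w5
```

```text
clock: 6.05
tool_pos: [0.4106, 0.2814, 0.1542]
tool_rot: [[0.809, 0.025, -0.587], [0.587, -0.01, 0.809], [0.014, -1.0, -0.023]]
wrist_force: [0.7, 0.9, 0.9]
width: 0.0171
clock: 6.35
tool_pos: [0.4096, 0.2939, 0.1497]
tool_rot: [[0.805, 0.019, -0.592], [0.593, -0.013, 0.805], [0.007, -1.0, -0.022]]
wrist_force: [-0.4, -0.2, -0.4]
width: 0.0172
[0.4096 0.2939 0.1497] 6.35 [-0.43 -0.21 -0.38] 0.0172
```

View pics/w5.png

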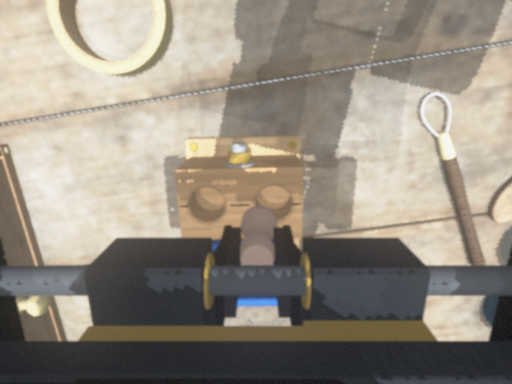

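Run:
```python
from h import *
c=load("pics/w5.npz")
crop(c,165,125,315,265,5,"pics/w5c.png")
```

```text
(no output)
```

View pics/w5c.png

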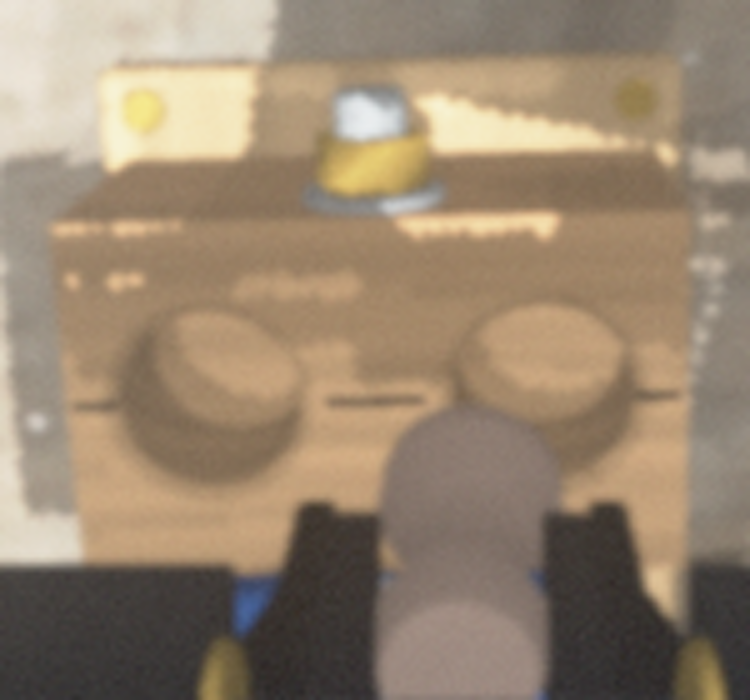

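Run:
```python
from fit import *
c=load("pics/w5.npz")
f=lambda x,y:(x/5+165-.4,y/5+125-.4)
fit(c,[((-53,-50,66),f(52,222)),((-53,50,66),f(688,212)),((-23,-27,66),f(211,397)),((-23,27,66),f(546,391)),((-23,-50,66),f(70,405)),((-23,50,66),f(688,395)),((-70,-55,10),f(102,68)),((-70,55,10),f(680,60))])
for uv in [(211,397),(546,391)]:print(onplane(c,f(*uv),.066,c))
```

```text
jig [0.4422 0.2989 0.6568] yawdeg 37.63
[[-0.4, 0.0], [1.1, -0.2], [-0.3, 1.0], [-0.1, 1.2], [-0.4, -0.2], [0.4, 0.0], [-1.5, -0.3], [1.4, -1.1]]
boreL [0.4075 0.3063 0.066 ]
boreR [0.4404 0.2635 0.066 ]
bolt [0.4738 0.3234 0.052 ]
[0.43961326 0.26320341 0.066     ]
[0.4065878  0.30569581 0.066     ]
```

```bash
python3 -m jog '[[[-0.003,0.009,-0.012],0,0.0],[[0,0.003,-0.012],0,0.0],[[0,0,-0.006],0,0.0],[[0,0,0],0,0.0],[[0,0,0],0,0.0]]'; python3 snap.py wrist w6; python3 snap.py side s6;python3 - <<'E'
from h import *
c=load("pics/w6.npz")
crop(c,150,110,330,265,4,"pics/w6c.png")
c=load("pics/s6.npz")
crop(c,170,70,290,190,5,"pics/s6c.png")
E
```

```text
clock: 6.9
tool_pos: [0.4069, 0.3025, 0.1175]
tool_rot: [[0.81, 0.018, -0.586], [0.587, -0.014, 0.81], [0.006, -1.0, -0.022]]
wrist_force: [0.0, 0.2, 0.1]
width: 0.0172
[0.4069 0.3025 0.1175] 6.9 [0.02 0.24 0.11] 0.0172
[0.4069 0.3024 0.1176] 6.95 [-0.13 -0.55 -0.39] 0.0177
```

View pics/w6c.png

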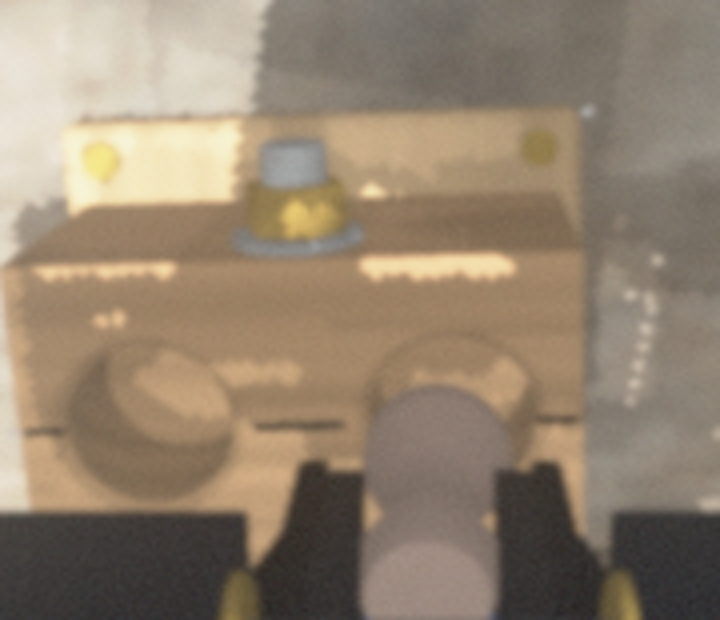

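View pics/s6c.png

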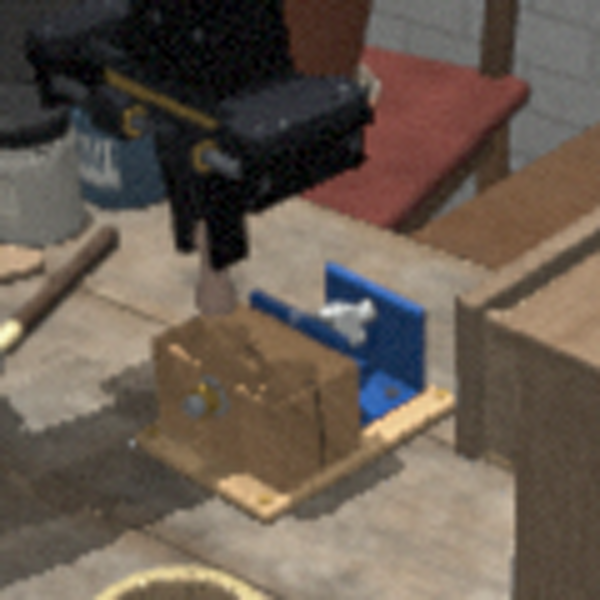

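```bash
python3 -m jog '[[[0,0.003,0],0,0.0],[[0,0,-0.008],0,0.0],[[0,0,-0.008],0,0.0],[[0,0,-0.004],0,0.0],[[0,0,0],0,0.0],[[0,0,0],0,0.0]]'
```

```text
clock: 7.6
tool_pos: [0.4075, 0.3061, 0.0967]
tool_rot: [[0.81, 0.02, -0.587], [0.587, -0.013, 0.81], [0.008, -1.0, -0.022]]
wrist_force: [0.9, -0.5, -0.5]
width: 0.0173
```

Foot now ~2 mm above the block; go in.

```bash
python3 -m jog '[[[-0.0005,0,-0.006],0,0.0],[[0,0,-0.006],0,0.0],[[0,0,-0.005],0,0.0],[[0,0,-0.003],0,0.0],[[0,0,0],0,0.0],[[0,0,0],0,0.0]]'
```

```text
clock: 8.2
tool_pos: [0.407, 0.3061, 0.0748]
tool_rot: [[0.81, 0.02, -0.587], [0.587, -0.013, 0.81], [0.008, -1.0, -0.022]]
wrist_force: [-0.6, -0.1, -0.2]
width: 0.0175
```

```bash
python3 -m jog '[[[0,0,-0.003],0,0.0],[[0,0,-0.001],0,0.0],[[0,0,0],0,0.0],[[0,0,0],0,0.02],[[0,0,0],0,0.03],[[0,0,0],0,0.038],[[0,0,0],0,0.038]]'
```

```text
clock: 8.9
tool_pos: [0.4076, 0.3064, 0.0711]
tool_rot: [[0.81, 0.021, -0.587], [0.587, -0.012, 0.81], [0.01, -1.0, -0.023]]
wrist_force: [-0.1, -0.5, -0.0]
width: 0.0345
```

```bash
python3 -m jog '[[[0,0,0.01],0,0.038],[[0,0,0.02],0,0.038],[[0,0,0.03],0,0.038],[[0,0,0.04],0,0.045],[[-0.005,-0.02,0.01],0,0.045],[[0,0,0],0,0.045]]'; python3 snap.py wrist w7
python3 - <<'E'
from h import *
c=load("pics/w7.npz")
crop(c,130,110,330,265,4,"pics/w7c.png")
E
```

```text
clock: 9.5
tool_pos: [0.4018, 0.2858, 0.1876]
tool_rot: [[0.809, 0.022, -0.587], [0.588, -0.013, 0.809], [0.01, -1.0, -0.023]]
wrist_force: [-0.2, -0.2, 0.7]
width: 0.0442
[0.4018 0.2858 0.1876] 9.5 [-0.2  -0.22  0.74] 0.0442
```

View pics/w7c.png

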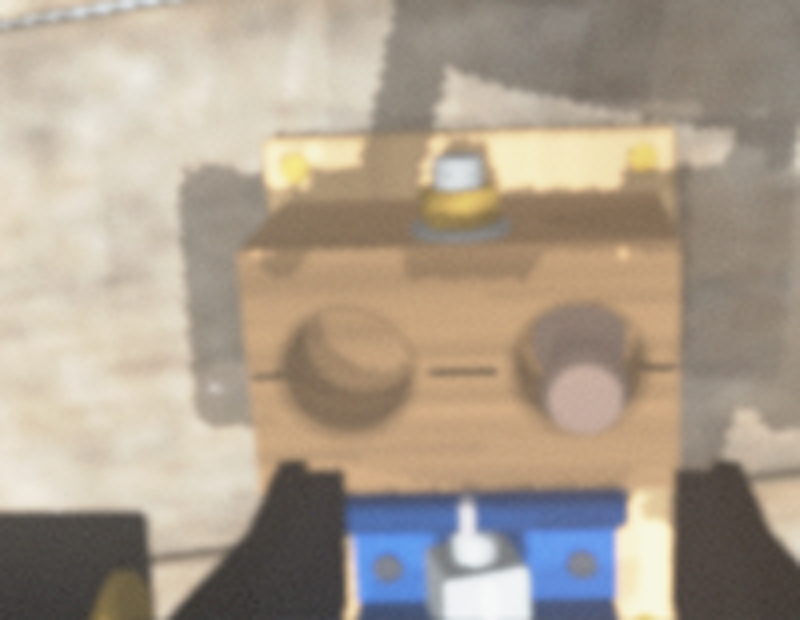

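```bash
python3 -m jog '[[[0,-0.047,0.005],0,0.044],[[0,-0.047,0],0,0.044],[[0,-0.047,0],0,0.044],[[0.005,-0.047,0],0,0.044],[[0.01,-0.047,0],0,0.044],[[0.015,-0.047,0],0,0.044],[[0.02,-0.047,-0.01],0,0.044],[[0.02,-0.047,-0.02],0,0.044]]';python3 -m jog '[[[0.01,-0.027,-0.02],0,0.044],[[0,-0.005,-0.02],0,0.044],[[0,0,0],0,0.044],[[0,0,0],0,0.044]]'
```

```text
clock: 10.35
tool_pos: [0.4725, -0.0847, 0.1651]
tool_rot: [[0.802, 0.032, -0.597], [0.597, -0.006, 0.802], [0.022, -0.999, -0.024]]
wrist_force: [0.4, 0.2, -0.3]
width: 0.0438
clock: 10.75
tool_pos: [0.4872, -0.1247, 0.1202]
tool_rot: [[0.807, 0.034, -0.589], [0.589, -0.006, 0.808], [0.024, -0.999, -0.025]]
wrist_force: [-0.5, 1.1, -0.2]
width: 0.044
```

```bash
python3 -m jog '[[[-0.005,-0.007,-0.01],0,0.044],[[0,0,-0.015],0,0.044],[[0,0,-0.015],0,0.044],[[0,0,0],0,0.044],[[0,0,0],0,0.044]]'; python3 snap.py wrist w8
python3 - <<'E'
from h import *
c=load("pics/w8.npz")
crop(c,170,150,340,265,4,"pics/w8c.png")
print(proj(c,(.4825,-.132,.05),c))
E
```

```text
clock: 11.25
tool_pos: [0.482, -0.1291, 0.0812]
tool_rot: [[0.804, 0.037, -0.594], [0.595, -0.008, 0.804], [0.025, -0.999, -0.028]]
wrist_force: [0.7, -0.0, -0.4]
width: 0.0438
[ 0.482  -0.1291  0.0812] 11.25 [ 0.66 -0.02 -0.37] 0.0438
(np.float64(254.8592504863939), np.float64(219.63210086166134))
```

View pics/w8c.png

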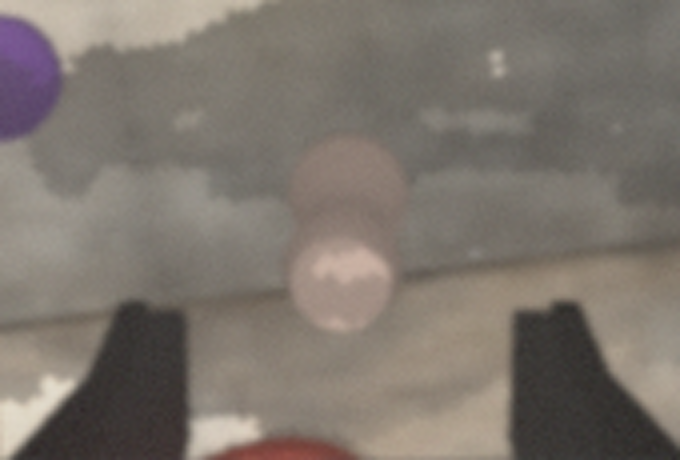

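```bash
python3 -m jog '[[[0,-0.002,-0.015],0,0.044],[[0,0,-0.012],0,0.044],[[0,0,-0.01],0,0.044],[[0,0,-0.004],0,0.044],[[0,0,0],0,0.044],[[0,0,0],0,0.044]]'
```

```text
clock: 11.9
tool_pos: [0.4839, -0.1311, 0.0415]
tool_rot: [[0.802, 0.043, -0.595], [0.596, -0.01, 0.803], [0.028, -0.999, -0.034]]
wrist_force: [0.6, -0.1, -0.5]
width: 0.0441
```

```bash
python3 -m jog '[[[-0.001,0,-0.006],0,0.044],[[0,0,-0.003],0,0.044],[[0,0,0],0,0.044],[[0,0,0],0,0.0],[[0,0,0],0,0.0],[[0,0,0],0,0.0],[[0,0,0],0,0.0],[[0,0,0],0,0.0]]'
```

```text
clock: 12.7
tool_pos: [0.4835, -0.1315, 0.0328]
tool_rot: [[0.802, 0.045, -0.595], [0.596, -0.012, 0.803], [0.029, -0.999, -0.036]]
wrist_force: [0.4, -0.3, -0.4]
width: 0.0168
```

```bash
python3 -m jog '[[[0,0,0.02],0,0.0],[[0,0,0.03],0,0.0],[[-0.01,0,0.03],0,0.0],[[-0.02,0,0.03],0,0.0],[[-0.02,0.02,0.03],0,0.0],[[-0.02,0.04,0.01],0,0.0],[[-0.01,0.045,0],0,0.0],[[0,0.045,0],0,0.0]]';python3 -m jog '[[[0,0.045,0],0,0.0],[[0,0.045,0],0,0.0],[[0,0.045,-0.005],0,0.0],[[0.005,0.045,-0.01],0,0.0],[[0.02,0.045,-0.01],0,0.0],[[0.015,0.02,-0.005],0,0.0],[[0,0,0],0,0.0],[[0,0,0],0,0.0]]'
```

```text
clock: 13.5
tool_pos: [0.4027, 0.0166, 0.1884]
tool_rot: [[0.809, 0.051, -0.586], [0.588, -0.015, 0.809], [0.032, -0.999, -0.042]]
wrist_force: [1.6, -0.1, -0.7]
width: 0.0168
clock: 14.3
tool_pos: [0.4389, 0.275, 0.1594]
tool_rot: [[0.804, 0.056, -0.592], [0.593, -0.014, 0.805], [0.037, -0.998, -0.045]]
wrist_force: [-0.6, 0.3, -0.5]
width: 0.0173
```

```bash
python3 -m jog '[[[0.001,-0.009,-0.015],0,0.0],[[0,-0.002,-0.015],0,0.0],[[0,0,-0.01],0,0.0],[[0,0,0],0,0.0],[[0,0,0],0,0.0]]'; python3 snap.py wrist w9
python3 - <<'E'
from h import *
c=load("pics/w9.npz")
crop(c,150,110,350,260,4,"pics/w9c.png")
E
```

```text
clock: 14.8
tool_pos: [0.4372, 0.2588, 0.1197]
tool_rot: [[0.807, 0.054, -0.588], [0.59, -0.016, 0.807], [0.034, -0.998, -0.045]]
wrist_force: [-0.8, -0.7, -0.1]
width: 0.0168
[0.4372 0.2588 0.1197] 14.8 [-0.8  -0.72 -0.15] 0.0168
```

View pics/w9c.png

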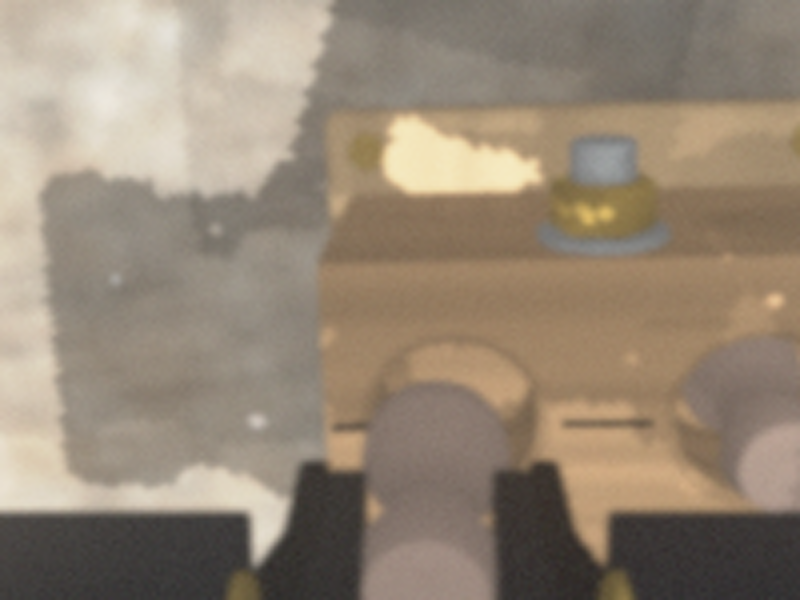

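```bash
python3 -m jog '[[[0.002,0.005,0],0,0.0],[[0,0,-0.008],0,0.0],[[0,0,-0.008],0,0.0],[[0,0,-0.004],0,0.0],[[0,0,0],0,0.0],[[0,0,0],0,0.0]]'; python3 snap.py wrist w10
python3 - <<'E'
from h import *
c=load("pics/w10.npz")
crop(c,150,110,350,260,4,"pics/w10c.png")
print(proj(c,(.440,.263,.066),c))
E
```

```text
clock: 15.45
tool_pos: [0.4403, 0.265, 0.0994]
tool_rot: [[0.806, 0.057, -0.589], [0.59, -0.015, 0.807], [0.037, -0.998, -0.046]]
wrist_force: [0.1, 0.4, -0.5]
width: 0.0165
[0.4403 0.265  0.0994] 15.45 [ 0.06  0.42 -0.52] 0.0165
(np.float64(257.8281862117142), np.float64(217.61272032028955))
```

View pics/w10c.png

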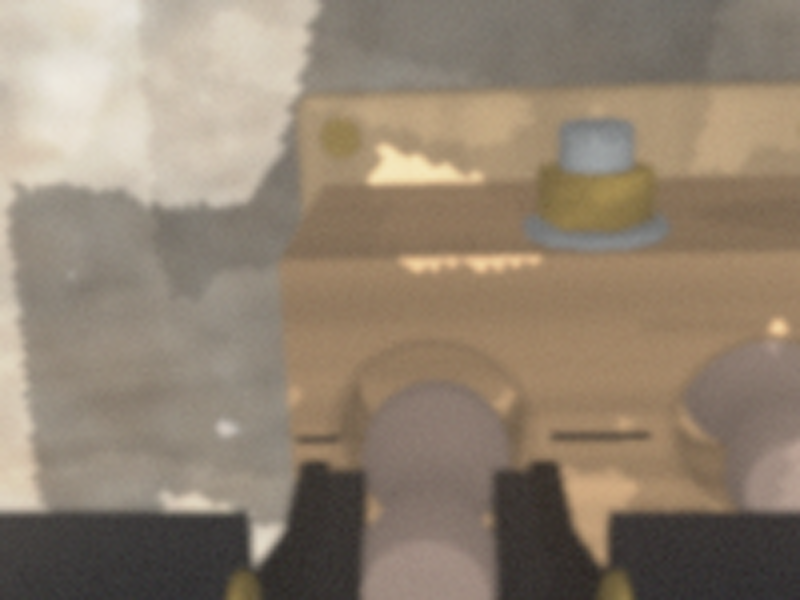

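```bash
python3 -m jog '[[[-0.001,-0.0015,-0.003],0,0.0],[[0,0,-0.006],0,0.0],[[0,0,-0.006],0,0.0],[[0,0,-0.005],0,0.0],[[0,0,-0.003],0,0.0],[[0,0,0],0,0.0],[[0,0,0],0,0.0]]'
```

```text
clock: 16.2
tool_pos: [0.4392, 0.2632, 0.0743]
tool_rot: [[0.806, 0.057, -0.588], [0.59, -0.015, 0.807], [0.037, -0.998, -0.046]]
wrist_force: [0.4, 0.4, -0.8]
width: 0.0172
```

```bash
python3 -m jog '[[[0,0,-0.003],0,0.0],[[0,0,-0.001],0,0.0],[[0,0,0],0,0.0],[[0,0,0],0,0.02],[[0,0,0],0,0.03],[[0,0,0],0,0.036],[[0,0,0],0,0.036]]'; python3 -m jog '[[[0,0,0.01],0,0.036],[[0,0,0.02],0,0.036],[[0,0,0.03],0,0.036],[[0,0,0.03],0,0.045],[[0,0,0],0,0.045],[[0,0,0],0,0.045]]'; python3 snap.py wrist w11;python3 snap.py side s11
python3 - <<'E'
from h import *
c=load("pics/s11.npz")
crop(c,170,90,290,190,5,"pics/s11c.png")
E
```

```text
clock: 16.9
tool_pos: [0.4398, 0.2635, 0.0706]
tool_rot: [[0.806, 0.059, -0.589], [0.59, -0.014, 0.807], [0.039, -0.998, -0.046]]
wrist_force: [-0.3, 0.5, 0.3]
width: 0.0333
clock: 17.5
tool_pos: [0.439, 0.2632, 0.1662]
tool_rot: [[0.806, 0.059, -0.589], [0.59, -0.014, 0.807], [0.039, -0.998, -0.046]]
wrist_force: [-0.0, 0.3, 0.6]
width: 0.044
[0.439  0.2632 0.1662] 17.5 [-0.02  0.25  0.64] 0.044
[0.4393 0.2633 0.1661] 17.55 [0.71 0.09 0.3 ] 0.0444
```

View pics/w11.png

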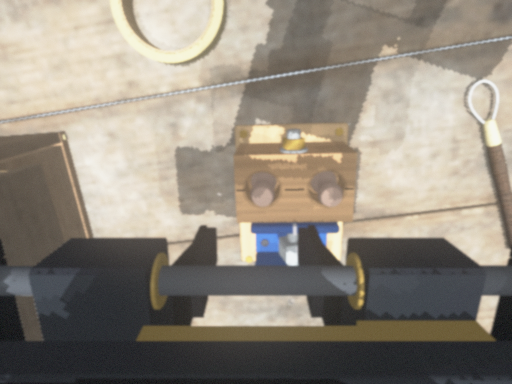

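View pics/s11c.png

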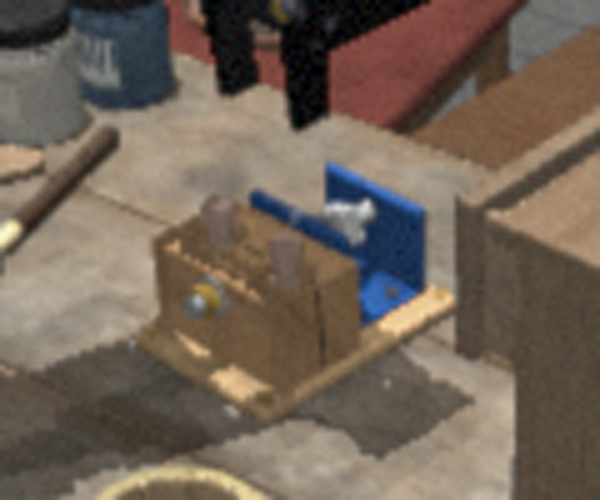

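```bash
python3 -m jog '[[[0,0,0.045],0,0.06],[[0,0,0.045],0,0.06],[[0,0,0],0,0.06],[[0,0,0],0,0.06],[[0,0,0],0,0.06]]'; python3 -m jog '[[[0,0,-0.01],0,0.06],[[0,0,-0.01],0,0.06],[[0,0,-0.01],0,0.06],[[0,0,-0.01],0,0.06],[[0,0,-0.01],0,0.06],[[0,0,-0.005],0,0.06],[[0,0,0],0,0.06]]'
```

```text
clock: 18.1
tool_pos: [0.4347, 0.2614, 0.2506]
tool_rot: [[0.807, 0.042, -0.589], [0.59, -0.02, 0.807], [0.022, -0.999, -0.041]]
wrist_force: [0.5, -0.6, 1.1]
width: 0.0593
clock: 18.8
tool_pos: [0.4303, 0.2597, 0.1838]
tool_rot: [[0.808, 0.027, -0.589], [0.59, -0.025, 0.807], [0.007, -0.999, -0.036]]
wrist_force: [1.3, 0.5, -0.2]
width: 0.0598
```

```bash
python3 -m jog '[[[-0.01,-0.03,0],0,0.06],[[-0.01,-0.045,0],0,0.06],[[0,-0.045,0],0,0.06],[[0,-0.045,0],0,0.06],[[0,-0.045,0],0,0.06],[[0,-0.045,0],0,0.06],[[0,-0.045,0],0,0.06],[[0,-0.04,0],0,0.06]]';python3 -m jog '[[[0,-0.02,0],0,0.06],[[0,-0.01,0],0,0.06],[[0,0,0],0,0.06],[[0,0,0.02],0,0.06],[[0,0,0.045],0,0.06],[[0,0,0.045],0,0.06],[[0,0,0],0,0.06],[[0,0,0],0,0.06]]'
```

```text
clock: 19.6
tool_pos: [0.4138, -0.0872, 0.1873]
tool_rot: [[0.8, 0.044, -0.599], [0.6, -0.025, 0.799], [0.02, -0.999, -0.046]]
wrist_force: [1.0, 0.0, -0.4]
width: 0.0597
clock: 20.4
tool_pos: [0.4138, -0.1176, 0.302]
tool_rot: [[0.801, 0.046, -0.597], [0.598, -0.025, 0.801], [0.022, -0.999, -0.047]]
wrist_force: [-0.5, 0.1, 0.1]
width: 0.06
```

```bash
python3 -m jog '[[[0,0,-0.01],0,0.06],[[0,0,-0.01],0,0.06],[[0,0,-0.01],0,0.06],[[0,0,-0.01],0,0.06],[[0,0,-0.01],0,0.06],[[0,0,-0.005],0,0.06],[[0,0,0],0,0.06]]'
```

```text
clock: 21.1
tool_pos: [0.4061, -0.1089, 0.2329]
tool_rot: [[0.798, 0.025, -0.602], [0.602, -0.011, 0.798], [0.014, -1.0, -0.024]]
wrist_force: [-0.0, -0.8, 0.4]
width: 0.0601
```

```bash
python3 -m jog '[[[0,0,0.02],0,0.06],[[0,0,0.045],0,0.06],[[0,0,0.02],0,0.06],[[0,0,0],0,0.06],[[0,0,-0.01],0,0.06],[[0,0,-0.01],0,0.06],[[0,0,-0.01],0,0.06],[[0,0,-0.01],0,0.06]]';  python3 -m jog '[[[0,0,-0.01],0,0.06],[[0,0,-0.005],0,0.06],[[0,0,0],0,0.06]]'
```

```text
clock: 21.9
tool_pos: [0.4013, -0.1053, 0.2706]
tool_rot: [[0.798, 0.013, -0.602], [0.603, -0.003, 0.798], [0.008, -1.0, -0.01]]
wrist_force: [0.2, 0.2, -0.3]
width: 0.0594
clock: 22.2
tool_pos: [0.3965, -0.1025, 0.2479]
tool_rot: [[0.798, -0.0, -0.602], [0.602, 0.004, 0.798], [0.002, -1.0, 0.004]]
wrist_force: [-0.1, 0.5, 0.4]
width: 0.06
```

```bash
python3 -m jog '[[[0,0.02,0],0,0.06],[[0,0.035,0],0,0.06],[[0,0.04,0],0,0.06],[[0,0.04,0],0,0.06],[[0,0.04,0],0,0.06],[[0,0.04,0],0,0.06],[[0,0.04,0],0,0.06],[[0.01,0.04,0],0,0.06]]';  python3 -m jog '[[[0.02,0.04,0],0,0.06],[[0.015,0.03,0],0,0.06],[[0.01,0.025,0],0,0.06],[[0.007,0.012,0],0,0.06],[[0,0,0],0,0.06],[[0,0,0],0,0.06]]'
```

```text
clock: 23.0
tool_pos: [0.405, 0.1981, 0.2449]
tool_rot: [[0.805, -0.002, -0.593], [0.593, 0.003, 0.805], [-0.0, -1.0, 0.004]]
wrist_force: [-0.0, -0.2, 0.2]
width: 0.0598
clock: 23.6
tool_pos: [0.4571, 0.3154, 0.2422]
tool_rot: [[0.8, -0.003, -0.6], [0.6, 0.003, 0.8], [-0.0, -1.0, 0.004]]
wrist_force: [0.1, -0.2, 0.1]
width: 0.06
```

```bash
python3 snap.py wrist w12
python3 - <<'E'
from h import *
c=load("pics/w12.npz")
crop(c,190,110,330,240,5,"pics/w12c.png")
print(proj(c,(.4735,.323,.063),c))
E
```

```text
[0.4571 0.3154 0.2422] 23.6 [ 0.11 -0.17  0.13] 0.06
(np.float64(253.13492118034466), np.float64(187.15385905568218))
```

View pics/w12c.png

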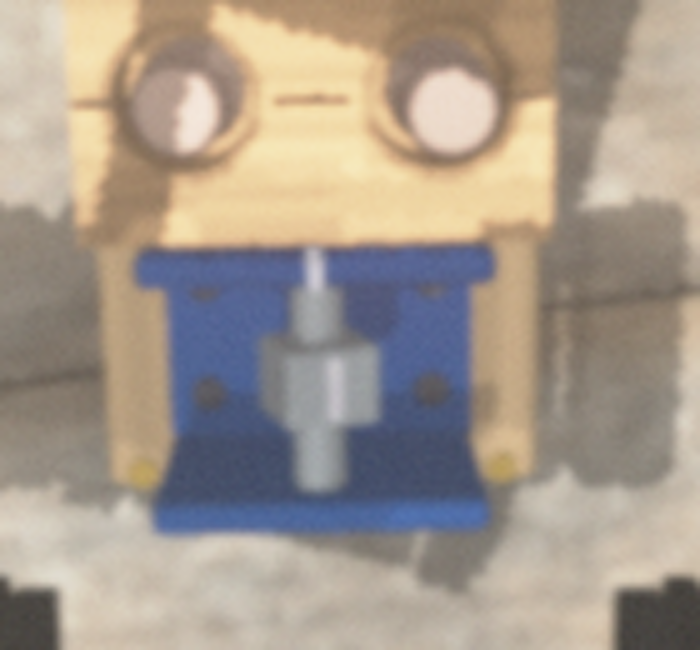

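```bash
python3 -m jog '[[[0.006,0.003,-0.01],0.6,0.05],[[0.006,0.003,-0.02],0,0.05],[[0.004,0.002,-0.025],0,0.05],[[0,0,-0.025],0,0.05],[[0,0,-0.02],0,0.05],[[0,0,-0.01],0,0.05],[[0,0,0],0,0.05],[[0,0,0],0,0.05]]'
```

```text
clock: 24.45
tool_pos: [0.4743, 0.3172, 0.1271]
tool_rot: [[0.797, -0.002, -0.604], [0.604, 0.003, 0.797], [-0.0, -1.0, 0.003]]
wrist_force: [0.2, 0.2, 0.9]
width: 0.05
```

```bash
python3 -m jog '[[[-0.001,0.006,-0.01],0.4,0.05],[[0,0,-0.012],0,0.05],[[0,0,-0.008],0,0.05],[[0,0,0],0,0.05],[[0,0,0],0,0.05]]'; python3 snap.py wrist w13
```

```text
clock: 24.95
tool_pos: [0.4748, 0.3246, 0.0971]
tool_rot: [[0.792, 0.003, -0.611], [0.61, 0.005, 0.792], [0.005, -1.0, 0.002]]
wrist_force: [-0.3, 0.7, 0.2]
width: 0.0501
[0.4748 0.3246 0.0971] 24.95 [-0.25  0.67  0.23] 0.0501
```

View pics/w13.png

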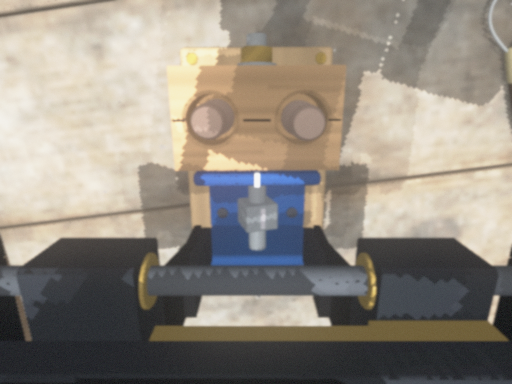

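```bash
python3 -m jog '[[[-0.001,-0.001,-0.01],0,0.05],[[0,0,-0.015],0,0.05],[[0,0,-0.015],0,0.05],[[0,0,-0.01],0,0.05],[[0,0,-0.005],0,0.05],[[0,0,0],0,0.05],[[0,0,0],0,0.05]]'
```

```text
clock: 25.7
tool_pos: [0.4746, 0.3236, 0.0399]
tool_rot: [[0.792, 0.006, -0.61], [0.61, 0.006, 0.792], [0.008, -1.0, 0.001]]
wrist_force: [-0.2, 0.0, -0.7]
width: 0.0499
```

```bash
python3 -m jog '[[[-0.001,0,-0.006],0,0.05],[[0,0,-0.004],0,0.05],[[0,0,0],0,0.04],[[0,0,0],0,0.036],[[0,0,0],0,0.032],[[0,0,0],0,0.032]]'; python3 snap.py wrist w14
python3 - <<'E'
from h import *
c=load("pics/w14.npz")
crop(c,160,130,360,265,4,"pics/w14c.png")
E
```

```text
clock: 26.3
tool_pos: [0.4747, 0.3242, 0.0307]
tool_rot: [[0.792, 0.009, -0.611], [0.61, 0.007, 0.792], [0.012, -1.0, 0.0]]
wrist_force: [-0.0, -0.1, 0.1]
width: 0.0337
[0.4747 0.3242 0.0307] 26.3 [-0.01 -0.14  0.06] 0.0337
```

View pics/w14c.png

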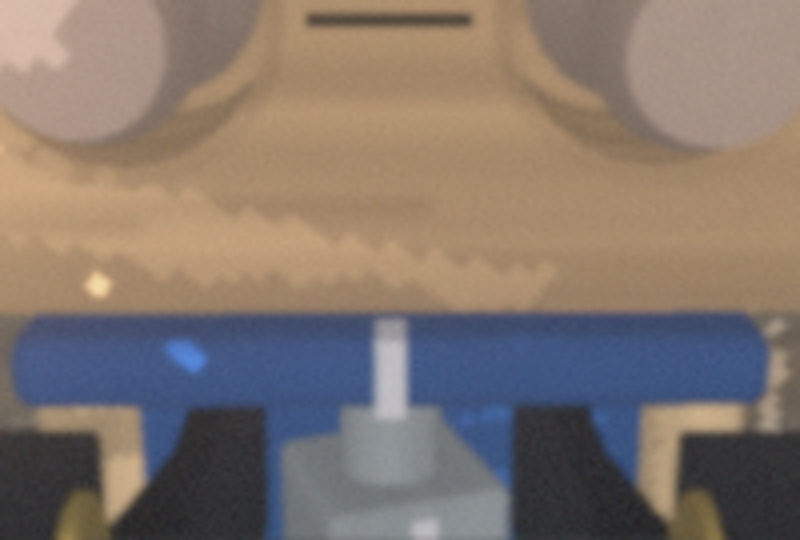

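```bash
python3 -m jog '[[[0,0,0],0,0.026],[[0,0,0],0,0.022],[[0,0,0],0,0.0],[[0,0,0],0,0.0],[[0,0,0],0,0.0],[[0,0,0],0,0.0]]'; python3 snap.py wrist w15
python3 - <<'E'
from h import *
c=load("pics/w15.npz")
crop(c,160,130,360,265,4,"pics/w15c.png")
E
```

```text
clock: 26.95
tool_pos: [0.4748, 0.3243, 0.0309]
tool_rot: [[0.792, 0.01, -0.611], [0.611, 0.008, 0.792], [0.012, -1.0, 0.0]]
wrist_force: [0.3, -0.1, 0.7]
width: 0.0255
[0.4748 0.3243 0.0309] 26.95 [ 0.29 -0.12  0.69] 0.0255
```

View pics/w15c.png

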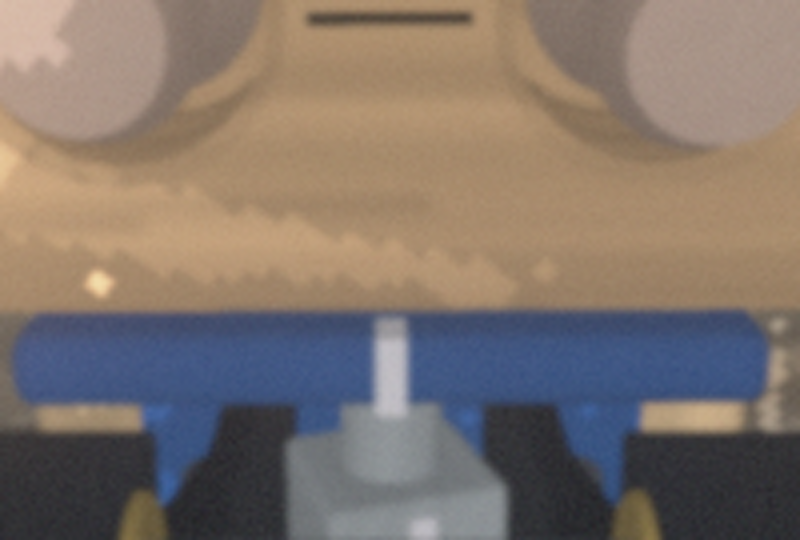

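```bash
python3 -m jog '[[[0,0,0.003],0,0.0],[[0,0,0.003],0,0.0],[[0,0,0.003],0,0.0],[[0,0,0.003],0,0.0]]'; python3 -m jog '[[[0,0,0.0],0,0.0]]'
```

```text
clock: 27.4
tool_pos: [0.4745, 0.3242, 0.033]
tool_rot: [[0.793, 0.006, -0.609], [0.609, 0.007, 0.794], [0.009, -1.0, 0.002]]
wrist_force: [6.3, 3.8, -26.2]
width: 0.0238
clock: 27.5
tool_pos: [0.4746, 0.3242, 0.0325]
tool_rot: [[0.794, 0.005, -0.608], [0.608, 0.007, 0.794], [0.008, -1.0, 0.002]]
wrist_force: [-1.4, -0.5, 7.2]
width: 0.0237
```

```bash
python3 -m jog '[[[0,0,0.005],0,0.0],[[0,0,0.005],0,0.0],[[0,0,0.005],0,0.0],[[0,0,0.0],0,0.0]]'; python3 -m jog '[[[0,0,-0.004],0,0.0],[[0,0,-0.005],0,0.0],[[0,0,-0.005],0,0.0],[[0,0,0.0],0,0.0]]'
```

```text
clock: 27.9
tool_pos: [0.4739, 0.324, 0.0362]
tool_rot: [[0.793, 0.001, -0.609], [0.609, 0.005, 0.793], [0.004, -1.0, 0.004]]
wrist_force: [-3.2, -0.8, 19.6]
width: 0.0218
clock: 28.3
tool_pos: [0.4739, 0.324, 0.0367]
tool_rot: [[0.792, 0.005, -0.611], [0.611, 0.006, 0.792], [0.008, -1.0, 0.001]]
wrist_force: [8.0, 5.1, -44.9]
width: 0.0219
```

```bash
python3 -m jog '[[[0,0,0],0,0.0],[[0,0,0],0,0.0],[[0,0,0],0,0.0]]'; python3 snap.py wrist w16;python3 snap.py side s16
python3 - <<'E'
from h import *
c=load("pics/w16.npz")
crop(c,160,130,360,265,4,"pics/w16c.png")
c=load("pics/s16.npz")
crop(c,170,90,290,190,5,"pics/s16c.png")
E
```

```text
clock: 28.6
tool_pos: [0.474, 0.324, 0.0364]
tool_rot: [[0.792, 0.006, -0.611], [0.611, 0.006, 0.792], [0.008, -1.0, 0.001]]
wrist_force: [2.9, 1.9, -10.5]
width: 0.0217
[0.474  0.324  0.0364] 28.6 [  2.9    1.88 -10.51] 0.0217
[0.474  0.324  0.0365] 28.65 [  1.59   1.69 -10.49] 0.0217
```

View pics/w16c.png

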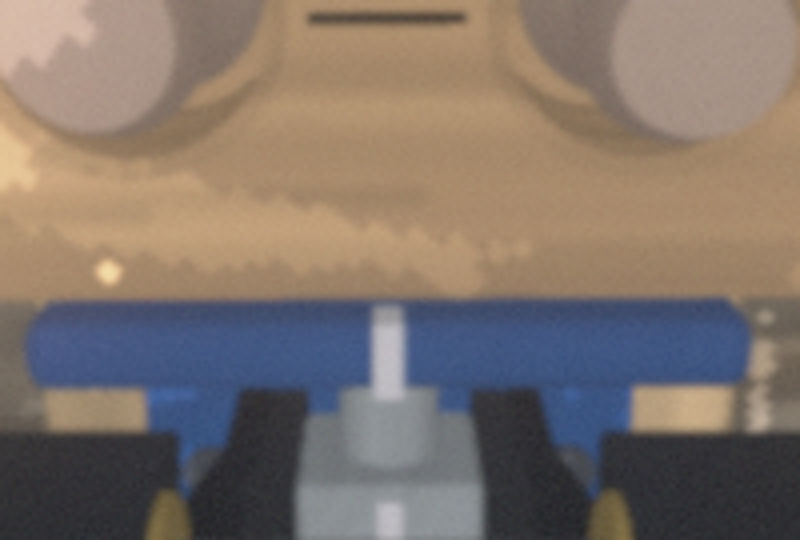

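View pics/s16c.png

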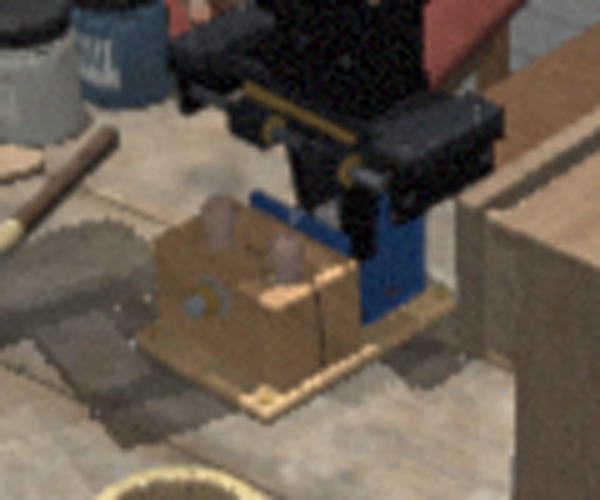

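```bash
python3 -m jog '[[[0,0,0],0,0.0],[[0,0,0],0,0.0],[[0,0,0],0,0.0],[[0,0,0],0,0.0],[[0,0,0],0,0.0]]'; python3 snap.py wrist w17;python3 snap.py top t17
python3 - <<'E'
from h import *
c=load("pics/w17.npz")
crop(c,160,130,360,265,4,"pics/w17c.png")
c=load("pics/t17.npz");t=load("pics/top0.npz")
crop(c,150,140,350,250,4,"pics/t17c.png")
E
```

```text
clock: 29.2
tool_pos: [0.474, 0.324, 0.0365]
tool_rot: [[0.792, 0.006, -0.611], [0.611, 0.006, 0.792], [0.008, -1.0, 0.001]]
wrist_force: [2.7, 1.4, -11.0]
width: 0.0216
[0.474  0.324  0.0365] 29.2 [  2.72   1.45 -10.96] 0.0216
[0.474  0.324  0.0364] 29.25 [  2.25   1.89 -10.54] 0.0217
```

View pics/w17c.png

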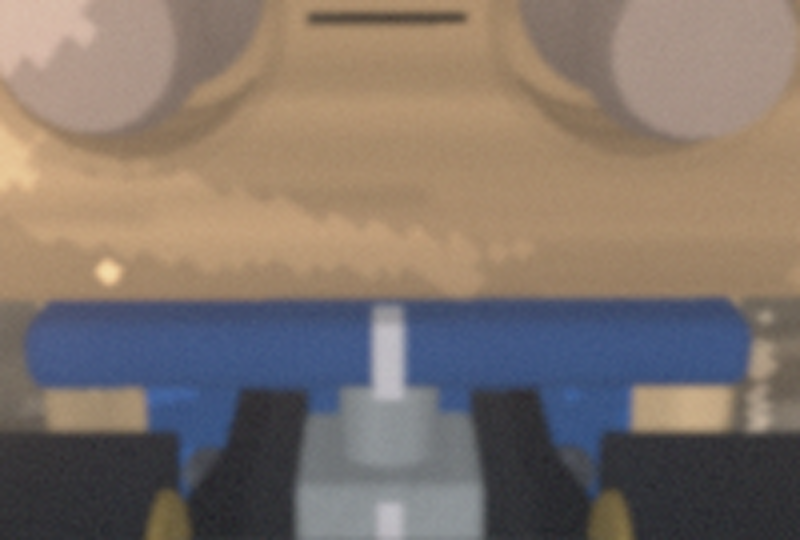

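View pics/t17c.png

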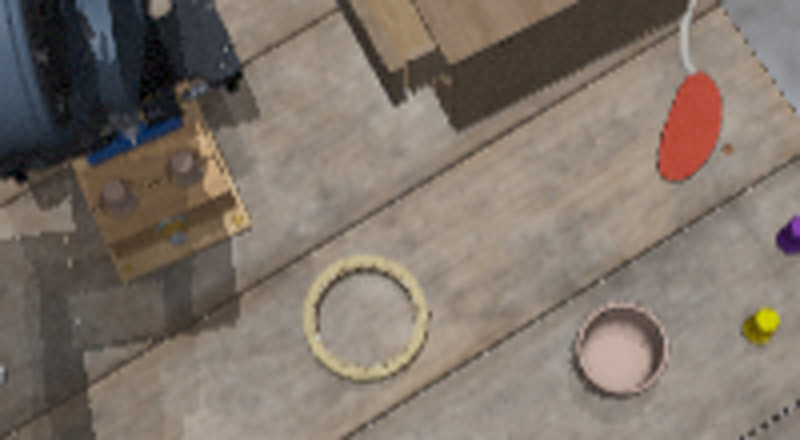

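Everything is stable: the grip holds at 21.7 mm, the line sits at the mark, both stamps stand in their bores, and the tape, cup and rib haven't moved. Handing in.

```bash
python3 -c "
from plant import ticket
print(ticket.sign_off())"
```

```text
the job is handed in; nothing more can be done
None
```

I dropped both stamps foot first into the bores, stamp_a in the left and stamp_b in the right. I then turned the bolt head clockwise to level and handed in at about 29 s with the gripper still holding it.

**Stamps:** the wrist and side pictures show both standing upright in their bores.

**Bolt:**
- **Turning:** squeezing alone did not turn the bolt; it stuck at an opening of 25.5 mm. Moving the gripper up a few millimetres while squeezing freed it, and it came round to level.
- **Alignment:** the white line is within about 1 pixel of the bracket mark (4x enlargement), and the head's top looks level in the wrist picture.
- **Grip:** the opening is steady at 21.7 mm against 22 mm across the flats. The line had not moved after about 0.6 s of holding.

**Left alone:** tape, pink cup and red rib show no change in the top picture.

**Checks that were not clean:**
- **Leftover force:** a vertical wrist force of about 11 N remained at hand-in. It reached about 45 N for a moment while I worked the bolt head up and down, with the pads on the bolt head.
- **Tool tilt:** it drifted to about 3 degrees while I placed the stamps. I corrected it before gripping the bolt, and it was under 1 degree at the end.

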